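# Seat the steel bar in the drilling jig and lock the cam lever

### The arm

A 6-joint arm with a two-finger parallel gripper is mounted at the origin on the work surface. World frame = base frame: x ahead of the robot, y to its left, z up, the work surface at z = 0. Lengths are in m, angles in degrees, forces in N, time in s.
With the tool pointing down it reaches from about 0.35 to 0.875 m from the base axis. Payload 4.2 kg.
Tool frame: the origin (TCP) lies midway between the tips of the shut fingers; the grasp point (between the pads) lies 19 mm behind it (r.pinch_z is the distance from the TCP to the grasp point, in m); z points along the fingers, y is the line along which they close (so a half turn about z gives the same grasp; the last joint's range is limited). The gripper opens to 87 mm and grips with 3 to 60 N. Pads are 19 mm wide; open, the fingers measure 117 mm over their backs; the gripper's body (75 mm by 190 mm) begins 51 mm behind the grasp point.
Start: joints at [14.817, 22.042, 0.453, 0, -68.411, -14.817], TCP at [0.625, 0, 0.223] pointing down, gripper open.
Joint ranges: [-179.83, 179.83], [-69.29, 118.12], [-61.27, 80.66], [-181.25, 117.63], [-171.15, -9.14], [-177.46, 177.46]. Speed limits (degrees/s): [159.86, 159.86, 180, 180, 180, 180].

### API

Orientations are given as a 3x3 rotation matrix whose columns are the frame's x, y, z axes.
In Python, from station import r, imaging, models gives the robot as it stands. The module is installed in compiled form; this text tells all that it offers.
- The arm moves only by the tool apply_moves, never from a script. Its argument "moves" is a list of rows, each a list of 2 entries, a list of its own where there are three numbers: the shift along the tool's x, y, z in m, then the turn about the tool's z in degrees. A call has 1 to 5 rows; each row shifts and turns the commanded pose from where the row before left it, along the tool's axes as they then stand; what a row does not reach is not made up. A row lasts 1/12 s, in which the tool goes at most 41.7 mm and 7.16 degrees, less where a joint would pass 70% of its speed; a pose out of reach is approached as far as the arm can. A call is refused whole if a number of a shift passes 0.0417 or a number of a turn 7.16, either way. A call with a gripper value outside its range is refused whole. "hand" is the finger opening in m, from 0 to 0.087, set as the call begins (left out, the last holds). The fingers move at their own pace and stop on an object; the grip force is fixed at half the most. Time passes only in rows, so rows that do not move let the fingers close. It gives the time, the measured TCP pose, the force, the opening and the grip force at its end, in the units of the state.
- r.sense(): the state, without advancing time (a new reading comes with each control period).
- imaging.capture(name): name is "scene" or "side" or "wrist"; returns a dict with "frame" (480x640x3 uint8, blue, green, red), "intrinsics" (3x3 intrinsics, pixels), "eye" and "orientation" of the camera in the world. Camera axes: x right, y down, z forward; pixel columns grow to the right and rows downward; lengths in m; the calibration is good to about 2 mm. The wrist camera is an equidistant fisheye: a pixel r from the principal point sees the ray r / f radians off the axis. A picture is of the moment at which its call begins. There is no depth.
- r.finish_job(): hands the job in; it is judged then, once.
Trained networks look in a picture, given as the dict that the camera call returned (one of the last four; its "shot" number tells which), for a name from the list of things; names that differ only in an ending like _2 or _b are one class to them, and where a whole thing is asked for, a point or a joint stands for the part that bears it (a point fixed in the world has none). Each returns a list of dicts, best first, with "confidence" (0 to 1); they miss things now and then, are a little off and sometimes report something else, mostly with a low value. They report only what shows in the picture. A call takes as long as a camera call. They do not tell look-alikes from the thing itself.
- models.cut_out(picture, target): "region" (480x640 bool, what is visible of it) and "extent" ([left, top, width, height] as shares, 0 to 1, of the picture: columns of its width, rows of its height, round what is visible of it).
- models.place_of(picture, target): "at" ([column, row] as shares, 0 to 1, of the picture: columns of its width, rows of its height: a listed point, or the origin of a listed thing).
The state is a dict: "time_s": time; "joints": joint angles; "joint_velocities": joint speeds; "effort": joint torques, N m; "tcp_pos": TCP position; "ee_rot": TCP orientation; "wrist_force": force on the tool from outside, world axes, zero at the start; "moment": the same for the moment, N m; "gripper_width": opening from 0.0 (shut) to 1.0 (fully open); "gripper_force": force on a finger pad.
Only numpy, scipy, OpenCV 4.12 (cv2) and the standard library are available. Lean on these libraries where they do the work, as an engineer would, in place of code of your own. Each camera call takes 0.05 s, during which the arm holds its last target. There are 200 camera calls.

### The job

Get the steel bar ready for drilling: slide it along its jig until its front end is fully home against the end stop, then push the stiff cam lever through its quarter turn until it is right up against its own stop, so that the bar is clamped against the fence. Feel for both stops: never push or squeeze the lever, or push the bar onto its end stop, with more than 22 N. Leave the spanner, the screwdriver and the can where they are.

Things in the scene. Friction and masses are not known exactly. Their poses are not given: they have to be found in the camera images.
- jig: Drilling jig bolted to the bench: aluminium plate 105 x 190 x 12 mm (its x -64 to +41, y -95 to +95 mm, top at z 12). Origin on the bench under the middle of the bar's channel; z up; yaw within 0.3 rad of the world's. The bar slides on the plate along the jig's +y, between the fence (+x side) and the cam (-x side), with about 5 mm of side play while the cam is open.
- end_stop: Rigid dark steel block, 36 (x) x 16 (y) x 20 mm high, fixed on the jig's plate (z 12 to 32 mm). Origin at the lower middle of the face on which the bar comes to rest: jig (0, 70, 12) mm. Axes as the jig's.
- bar: Loose rectangular steel bar, 30 (x) x 100 (its y) x 25 mm high, 0.4 to 0.6 kg, lying on the jig's plate 20 to 45 mm short of the end stop, up to 3 mm off the fence and up to 0.015 rad askew. Origin at the centre of its underside; square ends.
- bar_front (a point): Middle of the bar's front (+y) end face, 12.5 mm above its underside: the end that must meet the end stop.
- bar_back (a point): Middle of the bar's rear (-y) end face, 12.5 mm above its underside: the place to push, towards the jig's +y. Nothing stands within 60 mm behind it above the plate.
- cam (a joint): Turn of cam and handle about the pivot, rad, growing anticlockwise from above. 0: handle points to the jig's -x (open). Rigid stop at about a quarter turn (1.57): handle along the jig's -y (locked). Starts at 0 to 0.25; stays where left. Stiff: about 8 N at the grip keeps it moving; on the way the cam meets the bar, presses it to fence and end stop, and from about 1 rad on it takes 8 to 14 N.
- grip (a point): Middle of the upright black round grip (diameter 20 mm, z 45 to 87 mm over the bench; this point at z 66), 90 mm from the pivot axis, at the outer end of the cam's flat steel handle arm (14 mm wide, z 35 to 45 mm, from the pivot to 92 mm out). Turns with the cam. Push it sideways along its arc; a firm pinch would pass the 22 N.
- spanner: Loose flat steel spanner, about 180 mm long and 8 mm thick, lying along its own x on the bench well to the left of the jig; origin under its middle. A bystander.
- screwdriver: Loose screwdriver, 200 mm long, 26 mm thick handle towards its own -x, lying on the bench well to the right of the jig; origin under its middle. A bystander.
- can: Loose upright can, diameter 66 mm, 100 mm high, standing on the bench 160 to 185 mm from the jig's origin towards its +y, beyond the end stop; origin under its middle. A bystander.
- fence (a point): Middle of the face of the dark steel fence, at jig (15, 5, 18) mm. The fence is 12 mm high (z 12 to 24) and runs along the jig's y from -60 to +70 mm; a 30 mm wide bar lying against it is centred on jig x = 0.
- pivot (a point): The vertical axis of the cam and handle, at jig (-38.5, 20) mm, on the plate (z = 12 mm). The cam is an eccentric steel disc, radius 18 mm, z 15 to 35 mm.
Not all that is in view belongs to the job. What is meant by the bar is not purple, and is the larger of those in its own colour.

How it is judged (in metres and radians):
On the way, in this order (a step that is already met when the one before it is completed fails the run):
1. the bar is home: its front end within 1.5 mm of the end stop, the lever still short of 0.9 rad (y of bar_front in the frame of jig above 0.0685 m and value of joint cam below 0.9 rad), for 0.2 s.
2. the lever is at its stop (within 0.026 rad) with the bar still home (value of joint cam above 1.545 rad and y of bar_front in the frame of jig above 0.0685 m), for 0.2 s.
At the end, for the whole second after the job is handed in: The lever is within 0.026 rad of its stop (joint above 1.545), the bar lies flat and at rest on the jig with its front end within 1.5 mm of the end stop, its side within 1.5 mm of the fence and square to it within 0.02 rad (all of step 2 and x of bar in the frame of jig above -0.0015 m and z of bar in the frame of jig below 0.0135 m and angle between the y axis of bar and the y axis of jig, either way round below 0.02 rad and linear speed of bar below 0.01 m/s); the robot touches nothing.
It fails at once if the lever is pushed or squeezed with more than 22 N (contact force between any of the fingers, the arm and cam above 22 N).
It fails at once if the bar is rammed against the end stop with more than 22 N (counted while the lever is short of 0.9 rad) (contact force between bar and end_stop above 22 N and value of joint cam below 0.9 rad).
It fails at once if the spanner is moved more than 15 mm (distance of spanner from where it was at the start of the episode above 0.015 m).
It fails at once if the screwdriver is moved more than 15 mm (distance of screwdriver from where it was at the start of the episode above 0.015 m).
It fails at once if the can is moved more than 15 mm (distance of can from where it was at the start of the episode above 0.015 m).
It also fails if it takes over 72 s, if anything falls off the work surface, if the arm or the gripper's body presses on something with over 40 N, if the wrist force passes 120 N, or if a joint passes its speed limit or range.

## Working session

There is one attempt and no reset: what is moved stays moved. The work goes in short steps, Python scripts to look and compute and a tool call to move; the robot and the scene stay as the last step left them, time stands still between calls to the robot, and variables do not carry over. Pictures are saved under pics/ and viewed, at most 10 in all, crops included, and the job is handed in when it is done.

Besides the shell and the picture viewer there is one more tool, called after "Request:" by a JSON object that holds its "api" and its "payload", one argument or row to a line. apply_moves: Moves the arm, as the interface text tells. Its arguments: {"type":"object","properties":{"moves":{"type":"array"},"hand":{"type":"number"}},"required":["moves"]}

```bash
mkdir -p pics; cat > h.py <<'E'
import numpy as np, cv2
from station import r, imaging, models
def ray(p,uv,fish=False):
    K=np.array(p["intrinsics"]);x=(uv[0]-K[0,2])/K[0,0];y=(uv[1]-K[1,2])/K[1,1]
    if fish:
        t=np.hypot(x,y);s=np.sin(t)/t if t>1e-9 else 1;d=np.array([x*s,y*s,np.cos(t)])
    else: d=np.array([x,y,1.])
    d=np.array(p["orientation"])@d
    return np.array(p["eye"]),d/np.linalg.norm(d)
def atz(p,uv,z,fish=False):
    e,d=ray(p,uv,fish);return e+d*(z-e[2])/d[2]
def tri(rs):
    A=0;b=0
    for e,d in rs:
        M=np.eye(3)-np.outer(d,d);A=A+M;b=b+M@e
    return np.linalg.solve(A,b)
def proj(p,X):
    c=np.array(p["orientation"]).T@(np.array(X)-np.array(p["eye"]));K=np.array(p["intrinsics"]);q=K@c;return q[:2]/q[2]
E
python3 - <<'E'
from h import *
names=["jig","end_stop","bar","bar_front","bar_back","grip","fence","pivot","cam","spanner","screwdriver","can"]
print(r.sense())
for c in ["scene","side","wrist"]:
    p=imaging.capture(c);cv2.imwrite(f"pics/{c}0.png",p["frame"]);print(c,p["intrinsics"],p["eye"],p["orientation"])
    for n in names:
        try:
            l=models.place_of(p,n);print(n,[(round(q["confidence"],2),round(q["at"][0]*640,1),round(q["at"][1]*480,1)) for q in l[:3]])
        except Exception as ex: print(n,ex)
E
```

```text
{'time_s': 0.0, 'joints': array([ 1.48172106e+01,  2.20913070e+01,  3.79921344e-01, -2.99507316e-02,
       -6.84095147e+01, -1.48155034e+01]), 'joint_velocities': array([0.06751302, 0.07431683, 0.11373955, 0.01427543, 0.05880871,
       0.02824001]), 'effort': array([ 5.69075401e-04, -3.90661991e+01,  1.87403029e+01,  4.22001421e+00,
        1.09914420e-02, -1.81494070e-04]), 'tcp_pos': array([6.24404395e-01, 3.28579152e-05, 2.21452315e-01]), 'ee_rot': array([[-1.62992667e-04, -9.99997645e-01, -2.16419837e-03],
       [-9.99999984e-01,  1.63143936e-04, -6.97199651e-05],
       [ 7.00728767e-05,  2.16418697e-03, -9.99997656e-01]]), 'wrist_force': array([ 0.12196382, -0.4090139 ,  0.4135645 ]), 'moment': array([-0.01264663,  0.05761496, -0.0401919 ]), 'gripper_force': 0.0, 'gripper_width': 0.9996465381641407}
scene [[438.28513788   0.         318.23045479]
 [  0.         438.28513788 235.26125188]
 [  0.           0.           1.        ]] [ 1.37119416 -0.20661407  0.5585811 ] [[ 0.29159986  0.50780852 -0.81061707]
 [ 0.95640865 -0.16884764  0.23827078]
 [-0.01587484 -0.8447609  -0.53
[... 1646 characters left out ...]
414573] [[-9.99999179e-01  5.01191511e-04 -1.17930942e-03]
 [ 1.39681448e-04  9.57486977e-01  2.88476464e-01]
 [ 1.27375537e-03  2.88476062e-01 -9.57486260e-01]]
jig []
end_stop [(0.63, 318.4, 295.3)]
bar [(0.78, 356.3, 40.6), (0.76, 319.3, 220.3), (0.65, 202.2, 178.0)]
bar_front [(0.89, 320.2, 269.4), (0.85, 358.5, 86.8), (0.77, 166.2, 177.7)]
bar_back [(0.9, 231.4, 190.9), (0.74, 316.2, 271.6), (0.71, 319.2, 174.3)]
grip [(0.88, 451.4, 265.1)]
fence [(0.91, 305.1, 236.8)]
pivot [(0.7, 351.2, 254.6)]
cam it knows: bar, bar_back, bar_front, can, end_stop, fence, grip, jig, pivot, screwdriver, spanner
spanner [(0.23, 315.3, 272.2)]
screwdriver [(0.72, 317.3, 268.9)]
can [(0.88, 328.7, 361.4)]
```

View pics/scene0.png

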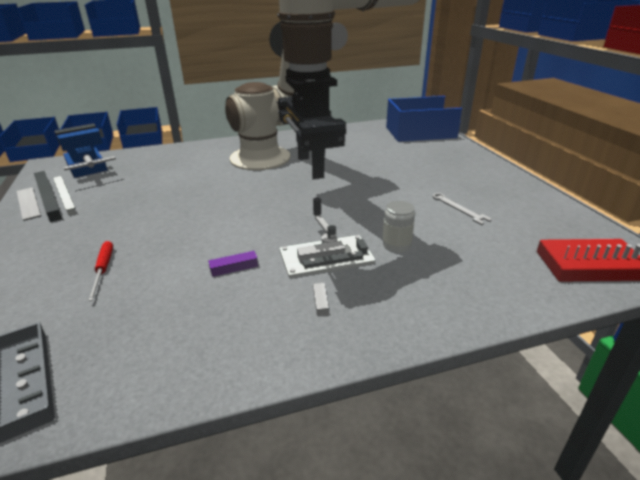

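View pics/wrist0.png

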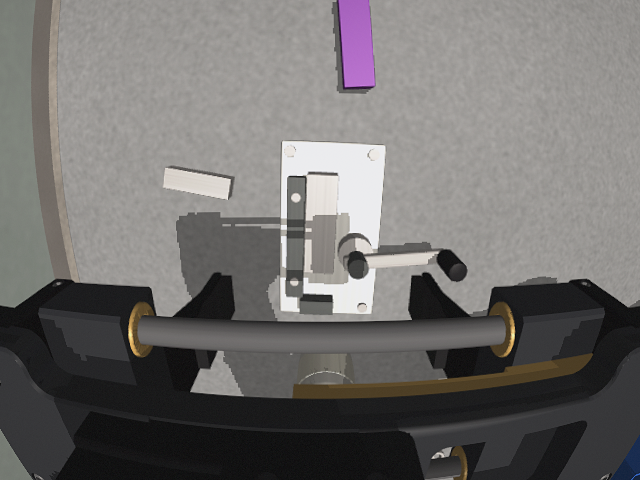

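```bash
python3 - <<'E'
from h import *
ps={c:imaging.capture(c) for c in ["scene","side","wrist"]}
P={"bar":[("scene",318.8,257.4),("side",320.3,263.3),("wrist",319.3,220.3)],
"bar_back":[("scene",301.5,251.7),("side",324.7,248.6),("wrist",319.2,174.3)],
"bar_front":[("scene",340.7,245.6),("side",314.1,274.6),("wrist",320.2,269.4)],
"grip":[("scene",316.7,205.5),("side",368.7,267.2),("wrist",451.4,265.1)],
"fence":[("scene",330.2,260.4),("side",308.5,265.1),("wrist",305.1,236.8)],
"end_stop":[("scene",358,250.7),("side",310.8,290),("wrist",318.4,295.3)],
"pivot":[("scene",333.1,246.7),("side",327.8,278.2),("wrist",351.2,254.6)],
"jig":[("scene",329,261.7),("side",315.8,267.9)]}
for n,l in P.items():
    rs=[ray(ps[c],(u,v),c=="wrist") for c,u,v in l];X=tri(rs)
    res=[np.linalg.norm(np.cross(X-e,d))*1e3 for e,d in rs];print(n,np.round(X,4),np.round(res,1))
E
```

```text
bar [0.6233 0.0159 0.0091] [2.6 2.6 4. ]
bar_back [ 0.6207 -0.0264  0.0255] [4.3 4.7 7. ]
bar_front [0.6247 0.0663 0.0271] [3.2 2.8 0.6]
grip [0.4971 0.049  0.0639] [1.5 1.  0.7]
fence [0.6449 0.0333 0.0135] [2.7 3.7 5. ]
end_stop [0.6271 0.1043 0.0095] [1.2 0.2 1.3]
pivot [0.5924 0.0575 0.0073] [0.7 1.2 1.2]
jig [0.6323 0.0305 0.0017] [4. 4.]
```

The wrist picture shows the white jig plate (corners ~(281,141), (385,146), (373,314), (281,312)). The grey bar at (321,222) lies between the fence and the cam, with the grip at (452,264). The purple and small light bars are decoys. Next I fit the jig and bar poses.

```bash
python3 - <<'E'
from h import *
p=imaging.capture("wrist")
C={(41,-95):(281,141),(-64,-95):(385,146),(-64,95):(373,314),(41,95):(281,312)}
J=np.array(list(C))/1e3;W=np.array([atz(p,uv,.012,True)[:2] for uv in C.values()]);print(W.round(4))
def fit(J,W):
    a=J-J.mean(0);b=W-W.mean(0);t=np.arctan2((a[:,0]*b[:,1]-a[:,1]*b[:,0]).sum(),(a*b).sum())
    R=np.array([[np.cos(t),-np.sin(t)],[np.sin(t),np.cos(t)]]);o=W.mean(0)-R@J.mean(0);return t,R,o,((W-o)@R-J)*1e3
t,R,o,e=fit(J,W);print("yaw",t,"o",o);print(e.round(1))
g=atz(p,(451.4,265.1),.066,True)[:2];pv=atz(p,(351.2,254.6),.012,True)[:2]
bk=[atz(p,uv,.037,True)[:2] for uv in [(307,172),(338,172),(311,274),(335,273)]]
for n,w in [("grip",g),("grip tri",np.array([.4971,.049])),("piv",pv)]+[("bar%d"%i,b) for i,b in enumerate(bk)]: print(n,w.round(4),((w-o)@R*1e3).round(1))
big=cv2.resize(p["frame"][130:330,250:480],None,fx=3.4,fy=3,interpolation=cv2.INTER_CUBIC);cv2.imwrite("pics/wc.png",big)
E
```

```text
[[ 0.6637 -0.0635]
 [ 0.5597 -0.059 ]
 [ 0.5644  0.1291]
 [ 0.6696  0.1261]]
yaw -0.02966088102359196 o [0.62584379 0.03282436]
[[-0.3 -0.2]
 [ 0.6  1.3]
 [-0.3 -0.6]
 [-0.1 -0.5]]
grip [0.4987 0.0482] [-127.6   11.6]
grip tri [0.4971 0.049 ] [-129.2   12.4]
piv [0.5917 0.0562] [-34.8  22.4]
bar0 [ 0.6371 -0.0351] [ 13.2 -67.6]
bar1 [ 0.608  -0.0351] [-15.8 -68.4]
bar2 [0.6341 0.068 ] [ 7.2 35.4]
bar3 [0.6098 0.0669] [-17.   33.6]
```

View pics/wc.png

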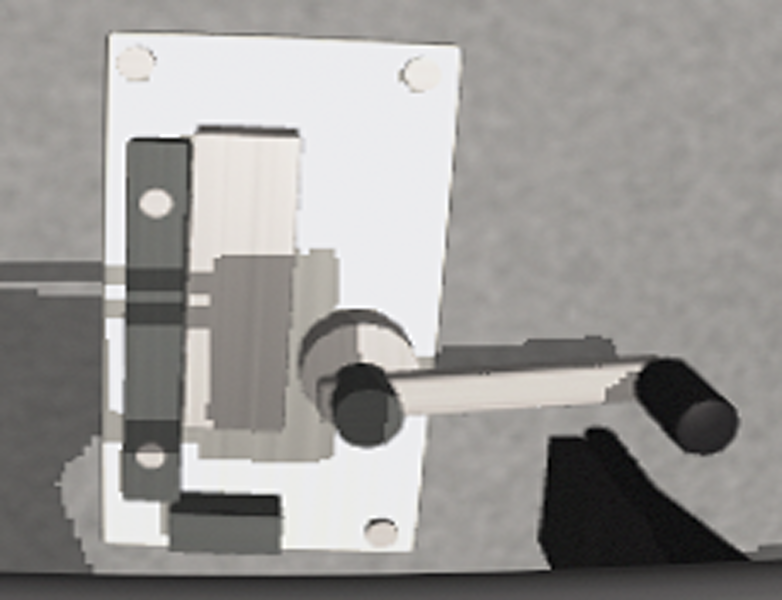

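The jig yaw is about -1.7°, the bar's rear is at about jig y -67, and the lever is at about 0.09 rad. I'll shut the fingers and go down behind the bar.

Request:
{"api": "apply_moves", "payload": {
  "moves": [
    [[0.03,0.002,0],1.7],
    [[0.028,0.002,0],0],
    [[0,0,0.04],0],
    [[0,0,0.04],0],
    [[0,0,0.04],0]
  ],
  "hand": 0
}}

```text
time_s: 2.42
tcp_pos: [0.6205, -0.0585, 0.1023]
ee_rot: [[-0.031, -1.0, 0.003], [-1.0, 0.031, 0.001], [-0.001, -0.003, -1.0]]
wrist_force: [0.9, 0.6, -0.3]
gripper_width: 0.706
gripper_force: 0.0
```

Request:
{"api": "apply_moves", "payload": {
  "moves": [
    [[0,0,0.03],0],
    [[0,0,0.015],0],
    [[0,0,0],0],
    [[0,0,0],0],
    [[0,0,0],0]
  ]
}}

```text
time_s: 2.83
tcp_pos: [0.6216, -0.0578, 0.0592]
ee_rot: [[-0.029, -1.0, 0.003], [-1.0, 0.029, -0.0], [-0.0, -0.003, -1.0]]
wrist_force: [0.4, 0.2, 0.9]
gripper_width: 0.324
gripper_force: 0.0
```

```bash
python3 - <<'E'
from h import *
s=r.sense();print(s["tcp_pos"],s["ee_rot"],s["wrist_force"],s["gripper_width"])
p=imaging.capture("wrist");cv2.imwrite("pics/w1.png",p["frame"])
E
```

```text
[ 0.62157719 -0.05781203  0.05918621] [[-2.90806678e-02 -9.99572270e-01  3.09690810e-03]
 [-9.99577068e-01  2.90805473e-02 -8.39644936e-05]
 [-6.13120280e-06 -3.09804006e-03 -9.99995201e-01]] [0.39737622 0.16005797 0.90993938] 0.32439252408428476
```

View pics/w1.png

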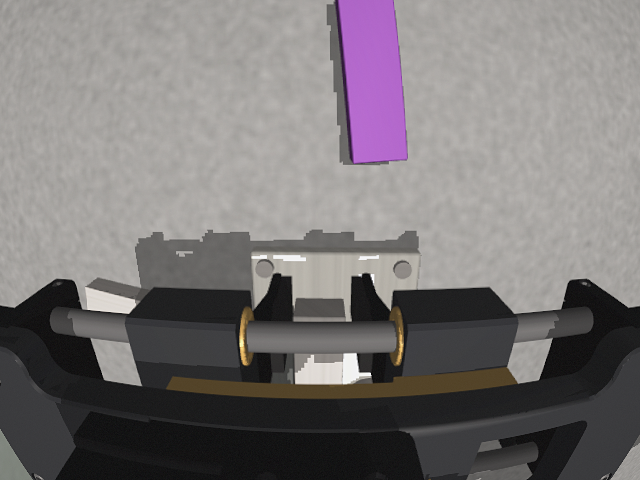

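The fingers straddle the bar's width (bar end at (320,305)), with a gap behind it. Next I finish closing, go down and approach in small steps.

Request:
{"api": "apply_moves", "payload": {
  "moves": [
    [[0,0,0.01],0],
    [[0,0,0.01],0],
    [[0,0,0.007],0],
    [[0,0,0.004],0],
    [[0,0,0],0]
  ]
}}

```text
time_s: 3.3
tcp_pos: [0.6191, -0.058, 0.025]
ee_rot: [[-0.03, -1.0, -0.003], [-1.0, 0.03, -0.0], [0.0, 0.003, -1.0]]
wrist_force: [0.2, -0.3, 0.1]
gripper_width: 0.009
gripper_force: 0.0
```

Request:
{"api": "apply_moves", "payload": {
  "moves": [
    [[-0.003,0,0],0],
    [[-0.003,0,0],0],
    [[-0.003,0,0],0],
    [[-0.002,0,0],0],
    [[0,0,0],0]
  ]
}}

```text
time_s: 3.72
tcp_pos: [0.6208, -0.0463, 0.0269]
ee_rot: [[-0.029, -1.0, 0.001], [-1.0, 0.029, 0.0], [-0.0, -0.001, -1.0]]
wrist_force: [-0.3, 0.9, -0.2]
gripper_width: 0.01
gripper_force: 0.0
```

Request:
{"api": "apply_moves", "payload": {
  "moves": [
    [[-0.002,0,0],0],
    [[-0.002,0,0],0],
    [[-0.002,0,0],0],
    [[-0.002,0,0],0],
    [[-0.002,0,0],0]
  ]
}}

```text
time_s: 4.13
tcp_pos: [0.6208, -0.0372, 0.0267]
ee_rot: [[-0.03, -1.0, -0.0], [-1.0, 0.03, -0.0], [0.0, -0.0, -1.0]]
wrist_force: [-0.5, -3.3, 0.2]
gripper_width: 0.004
gripper_force: 1.4
```

Request:
{"api": "apply_moves", "payload": {
  "moves": [
    [[-0.002,0,0],0],
    [[-0.002,0,0],0],
    [[-0.002,0,0],0],
    [[-0.002,0,0],0],
    [[-0.002,0,0],0]
  ]
}}

```text
time_s: 4.55
tcp_pos: [0.6211, -0.0268, 0.0267]
ee_rot: [[-0.03, -1.0, 0.0], [-1.0, 0.03, -0.0], [0.0, -0.0, -1.0]]
wrist_force: [-0.0, -3.0, 1.4]
gripper_width: 0.005
gripper_force: 1.7
```

Request:
{"api": "apply_moves", "payload": {
  "moves": [
    [[-0.002,0,0],0],
    [[-0.002,0,0],0],
    [[-0.002,0,0],0],
    [[-0.001,0,0],0],
    [[-0.001,0,0],0]
  ]
}}

```text
time_s: 4.97
tcp_pos: [0.6214, -0.0188, 0.0267]
ee_rot: [[-0.03, -1.0, 0.0], [-1.0, 0.03, -0.0], [0.0, -0.0, -1.0]]
wrist_force: [-0.6, -3.7, 2.5]
gripper_width: 0.005
gripper_force: 1.9
```

```bash
python3 - <<'E'
from h import *
for c in ["scene","side"]:
    p=imaging.capture(c);u,v=(325,250) if c=="scene" else (318,265)
    cv2.imwrite(f"pics/{c}2.png",cv2.resize(p["frame"][v-50:v+50,u-65:u+65],None,fx=6,fy=6,interpolation=cv2.INTER_CUBIC))
a,b=[cv2.imread(f"pics/{c}2.png")[:, :390*2] for c in ["scene","side"]]
cv2.imwrite("pics/both2.png",cv2.resize(np.hstack([a,b]),(800,308)))
E
```

```text
(no output)
```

View pics/both2.png

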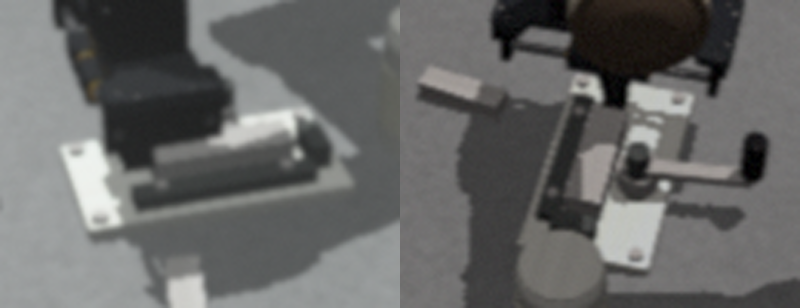

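The pictures show the bar sliding straight along the fence and still short of the end stop. I'll continue with finer steps.

Request:
{"api": "apply_moves", "payload": {
  "moves": [
    [[-0.001,0,0],0],
    [[-0.001,0,0],0],
    [[-0.001,0,0],0],
    [[-0.001,0,0],0],
    [[-0.001,0,0],0]
  ]
}}

```text
time_s: 5.48
tcp_pos: [0.6214, -0.0139, 0.0266]
ee_rot: [[-0.03, -1.0, -0.0], [-1.0, 0.03, -0.0], [0.0, 0.0, -1.0]]
wrist_force: [-0.1, -3.5, 2.4]
gripper_width: 0.008
gripper_force: 1.8
```

Request:
{"api": "apply_moves", "payload": {
  "moves": [
    [[-0.0007,0,0],0],
    [[-0.0007,0,0],0],
    [[-0.0007,0,0],0],
    [[-0.0005,0,0],0],
    [[-0.0005,0,0],0]
  ]
}}

```text
time_s: 5.9
tcp_pos: [0.6216, -0.0108, 0.0266]
ee_rot: [[-0.03, -1.0, 0.0], [-1.0, 0.03, -0.0], [0.0, -0.0, -1.0]]
wrist_force: [-0.2, -3.9, 2.5]
gripper_width: 0.005
gripper_force: 1.9
```

Request:
{"api": "apply_moves", "payload": {
  "moves": [
    [[-0.0004,0,0],0],
    [[-0.0004,0,0],0],
    [[0,0,0],0]
  ]
}}

```text
time_s: 6.15
tcp_pos: [0.6216, -0.01, 0.0266]
ee_rot: [[-0.03, -1.0, 0.0], [-1.0, 0.03, 0.0], [-0.0, -0.0, -1.0]]
wrist_force: [-0.0, -3.0, 2.7]
gripper_width: 0.003
gripper_force: 1.7
```

Request:
{"api": "apply_moves", "payload": {
  "moves": [
    [[-0.0004,0,0],0],
    [[-0.0004,0,0],0],
    [[0,0,0],0]
  ]
}}

```text
time_s: 6.4
tcp_pos: [0.6216, -0.0092, 0.0266]
ee_rot: [[-0.03, -1.0, 0.0], [-1.0, 0.03, 0.0], [-0.0, -0.0, -1.0]]
wrist_force: [-0.3, -3.4, 3.2]
gripper_width: 0.004
gripper_force: 1.8
```

Request:
{"api": "apply_moves", "payload": {
  "moves": [
    [[-0.0004,0,0],0],
    [[-0.0004,0,0],0],
    [[0,0,0],0]
  ]
}}

```text
time_s: 6.65
tcp_pos: [0.6216, -0.0086, 0.0266]
ee_rot: [[-0.03, -1.0, -0.0], [-1.0, 0.03, -0.0], [0.0, 0.0, -1.0]]
wrist_force: [0.1, -4.9, 2.5]
gripper_width: 0.007
gripper_force: 2.3
```

Request:
{"api": "apply_moves", "payload": {
  "moves": [
    [[-0.0003,0,0],0],
    [[0,0,0],0]
  ]
}}

```text
time_s: 6.82
tcp_pos: [0.6216, -0.0086, 0.0266]
ee_rot: [[-0.03, -1.0, -0.0], [-1.0, 0.03, -0.001], [0.001, 0.0, -1.0]]
wrist_force: [0.9, -5.2, 2.2]
gripper_width: 0.003
gripper_force: 2.8
```

Request:
{"api": "apply_moves", "payload": {
  "moves": [
    [[-0.0004,0,0],0],
    [[0,0,0],0]
  ]
}}

```text
time_s: 6.98
tcp_pos: [0.6216, -0.0085, 0.0266]
ee_rot: [[-0.03, -1.0, -0.0], [-1.0, 0.03, -0.001], [0.001, 0.0, -1.0]]
wrist_force: [-0.1, -6.9, 3.7]
gripper_width: 0.005
gripper_force: 3.4
```

Request:
{"api": "apply_moves", "payload": {
  "moves": [
    [[-0.0006,0,0],0],
    [[0,0,0],0],
    [[0,0,0],0]
  ]
}}

```text
time_s: 7.23
tcp_pos: [0.6214, -0.0084, 0.0266]
ee_rot: [[-0.03, -1.0, -0.001], [-1.0, 0.03, -0.001], [0.001, 0.001, -1.0]]
wrist_force: [1.0, -8.5, 2.5]
gripper_width: 0.002
gripper_force: 4.2
```

```bash
python3 - <<'E'
from h import *
for c in ["scene","side"]:
    p=imaging.capture(c);u,v=(335,250) if c=="scene" else (318,265)
    cv2.imwrite(f"pics/{c}3.png",cv2.resize(p["frame"][v-40:v+40,u-50:u+50],None,fx=4,fy=4,interpolation=cv2.INTER_CUBIC))
a,b=[cv2.imread(f"pics/{c}3.png") for c in ["scene","side"]]
cv2.imwrite("pics/both3.png",np.hstack([a,b]))
E
```

```text
(no output)
```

View pics/both3.png

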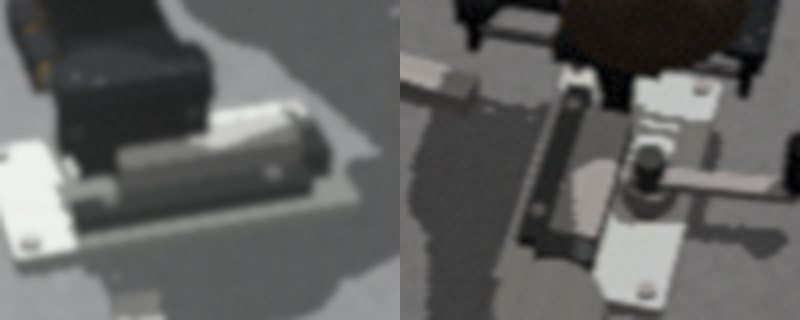

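Both views show the bar's front against the end stop, and the force rises with no motion, so it is home. Next I back off, lift, and go round to the lever's far side.

Request:
{"api": "apply_moves", "payload": {
  "moves": [
    [[0.004,0,0],0],
    [[0.008,0,0],0],
    [[0,0,-0.035],0],
    [[0,0,-0.04],0],
    [[0,0,-0.04],0]
  ]
}}

```text
time_s: 7.75
tcp_pos: [0.6204, -0.0189, 0.1414]
ee_rot: [[-0.03, -1.0, -0.003], [-1.0, 0.03, 0.0], [-0.0, 0.003, -1.0]]
wrist_force: [1.0, 0.6, 1.0]
gripper_width: 0.008
gripper_force: 0.0
```

Request:
{"api": "apply_moves", "payload": {
  "moves": [
    [[-0.019,0.0256,0],0],
    [[-0.019,0.0256,0],0],
    [[-0.019,0.0256,0],0],
    [[-0.019,0.0256,0],0],
    [[-0.019,0.0256,0],0]
  ]
}}

```text
time_s: 8.17
tcp_pos: [0.4947, 0.0807, 0.1412]
ee_rot: [[-0.03, -1.0, -0.0], [-1.0, 0.03, 0.001], [-0.001, 0.0, -1.0]]
wrist_force: [0.7, 1.0, -0.6]
gripper_width: 0.003
gripper_force: 0.0
```

Request:
{"api": "apply_moves", "payload": {
  "moves": [
    [[0,0,0],-5.2],
    [[0,0,0],0],
    [[0,0,0],0],
    [[0,0,0],0]
  ]
}}

```text
time_s: 8.5
tcp_pos: [0.4967, 0.0797, 0.1414]
ee_rot: [[0.059, -0.998, 0.0], [-0.998, -0.059, 0.001], [-0.0, -0.0, -1.0]]
wrist_force: [0.7, 0.2, 0.2]
gripper_width: 0.001
gripper_force: 0.0
```

```bash
python3 - <<'E'
from h import *
s=r.sense();print(s["tcp_pos"],s["ee_rot"],s["wrist_force"])
rs=[]
for c in ["scene","side","wrist"]:
    p=imaging.capture(c)
    if c=="wrist":cv2.imwrite("pics/w4.png",p["frame"])
    for n in ["grip","can"]:
        l=models.place_of(p,n)
        if l:
            uv=np.array(l[0]["at"])*[640,480];print(c,n,l[0]["confidence"],uv.round(1),atz(p,uv,.066 if n=="grip" else 0,c=="wrist").round(4))
            if n=="grip":rs.append(ray(p,uv,c=="wrist"))
X=tri(rs);print(X,[np.linalg.norm(np.cross(X-e,d)).round(4) for e,d in rs])
E
```

```text
[0.49669528 0.07969106 0.14142472] [[ 5.88515627e-02 -9.98266722e-01  2.10610511e-04]
 [-9.98266622e-01 -5.88514494e-02  5.08603585e-04]
 [-4.95327300e-04 -2.40177559e-04 -9.99999848e-01]] [0.71485205 0.16122579 0.22084944]
scene grip 0.68 [318.6 203.9] [0.4922 0.0541 0.066 ]
scene can 0.86 [397.5 244.6] [0.6204 0.2031 0.    ]
side grip 0.64 [365.3 267.7] [0.5048 0.0554 0.066 ]
side can 0.68 [302.3 325.2] [0.6273 0.2009 0.    ]
wrist grip 0.67 [320.5 198.5] [0.4977 0.0475 0.066 ]
[0.50053891 0.05120769 0.06682506] [np.float64(0.0035), np.float64(0.0057), np.float64(0.0047)]
```

View pics/w4.png

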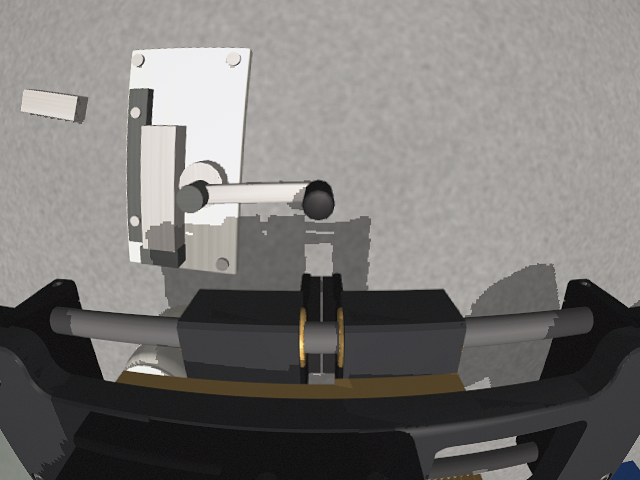

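The wrist picture shows the bar flush with the end stop at (167,250), and the grip straight ahead of the shut fingers (318,200) with a gap. I go down and approach.

Request:
{"api": "apply_moves", "payload": {
  "moves": [
    [[0,0,0.03],0],
    [[0,0,0.03],0],
    [[0,0,0.02],0],
    [[0,0,0.008],0],
    [[0,0,0],0]
  ]
}}

```text
time_s: 9.37
tcp_pos: [0.495, 0.079, 0.0518]
ee_rot: [[0.061, -0.998, -0.004], [-0.998, -0.061, -0.002], [0.002, 0.004, -1.0]]
wrist_force: [0.2, -0.1, 1.1]
gripper_width: 0.009
gripper_force: 0.0
```

Request:
{"api": "apply_moves", "payload": {
  "moves": [
    [[0.001,0,0],0],
    [[0.001,0,0],0],
    [[0.001,0,0],0],
    [[0.001,0,0],0],
    [[0.001,0,0],0]
  ]
}}

```text
time_s: 9.78
tcp_pos: [0.4969, 0.0747, 0.0544]
ee_rot: [[0.061, -0.998, 0.002], [-0.998, -0.061, 0.001], [-0.001, -0.002, -1.0]]
wrist_force: [0.7, 0.3, -1.0]
gripper_width: 0.011
gripper_force: 0.0
```

Request:
{"api": "apply_moves", "payload": {
  "moves": [
    [[0.0006,0,0],0],
    [[0.0006,0,0],0],
    [[0.0006,0,0],0],
    [[0.0006,0,0],0],
    [[0,0,0],0]
  ]
}}

```text
time_s: 10.2
tcp_pos: [0.4966, 0.0722, 0.0535]
ee_rot: [[0.061, -0.998, -0.0], [-0.998, -0.061, -0.0], [0.0, 0.0, -1.0]]
wrist_force: [0.5, 0.1, 0.5]
gripper_width: 0.011
gripper_force: 0.0
```

Request:
{"api": "apply_moves", "payload": {
  "moves": [
    [[0.0006,0,0],0],
    [[0.0006,0,0],0],
    [[0.0006,0,0],0],
    [[0.0006,0,0],0],
    [[0,0,0],0]
  ]
}}

```text
time_s: 10.62
tcp_pos: [0.4968, 0.0698, 0.0535]
ee_rot: [[0.061, -0.998, -0.0], [-0.998, -0.061, -0.0], [0.0, 0.0, -1.0]]
wrist_force: [0.3, 0.3, -0.6]
gripper_width: 0.008
gripper_force: 0.0
```

Request:
{"api": "apply_moves", "payload": {
  "moves": [
    [[0.0006,0,0],0],
    [[0.0006,0,0],0],
    [[0.0006,0,0],0],
    [[0.0006,0,0],0],
    [[0,0,0],0]
  ]
}}

```text
time_s: 11.03
tcp_pos: [0.4969, 0.0679, 0.0535]
ee_rot: [[0.061, -0.998, 0.0], [-0.998, -0.061, 0.001], [-0.001, -0.0, -1.0]]
wrist_force: [-1.3, 3.9, 0.3]
gripper_width: 0.006
gripper_force: 1.3
```

Contact made. Next is the arc, with the same shift and turn in every row, starting slowly.

Request:
{"api": "apply_moves", "payload": {
  "moves": [
    [[0.0008,0.0002,0],-0.5],
    [[0.0008,0.0002,0],-0.5],
    [[0.0008,0.0002,0],-0.5],
    [[0.0008,0.0002,0],-0.5],
    [[0.0008,0.0002,0],-0.5]
  ]
}}

```text
time_s: 11.45
tcp_pos: [0.4964, 0.065, 0.0536]
ee_rot: [[0.105, -0.994, 0.001], [-0.994, -0.105, 0.002], [-0.002, -0.001, -1.0]]
wrist_force: [-2.8, 8.4, -1.0]
gripper_width: 0.008
gripper_force: 4.0
```

Request:
{"api": "apply_moves", "payload": {
  "moves": [
    [[0.0016,0.0004,0],-1],
    [[0.0016,0.0004,0],-1],
    [[0.0016,0.0004,0],-1],
    [[0.0016,0.0004,0],-1],
    [[0.0016,0.0004,0],-1]
  ]
}}

```text
time_s: 11.87
tcp_pos: [0.4958, 0.0568, 0.0536]
ee_rot: [[0.192, -0.981, 0.002], [-0.981, -0.192, 0.002], [-0.002, -0.002, -1.0]]
wrist_force: [-1.6, 8.6, -0.1]
gripper_width: 0.005
gripper_force: 4.1
```

Request:
{"api": "apply_moves", "payload": {
  "moves": [
    [[0.0016,0.0004,0],-1],
    [[0.0016,0.0004,0],-1],
    [[0.0016,0.0004,0],-1],
    [[0.0016,0.0004,0],-1],
    [[0.0016,0.0004,0],-1]
  ]
}}

```text
time_s: 12.28
tcp_pos: [0.4958, 0.0486, 0.0536]
ee_rot: [[0.277, -0.961, 0.002], [-0.961, -0.277, 0.002], [-0.002, -0.003, -1.0]]
wrist_force: [-1.9, 8.8, -1.3]
gripper_width: 0.008
gripper_force: 4.3
```

Request:
{"api": "apply_moves", "payload": {
  "moves": [
    [[0.0016,0.0004,0],-1],
    [[0.0016,0.0004,0],-1],
    [[0.0016,0.0004,0],-1],
    [[0.0016,0.0004,0],-1],
    [[0.0016,0.0004,0],-1]
  ]
}}

```text
time_s: 12.7
tcp_pos: [0.4966, 0.0404, 0.0536]
ee_rot: [[0.36, -0.933, 0.002], [-0.933, -0.36, 0.002], [-0.001, -0.003, -1.0]]
wrist_force: [-1.1, 8.0, -0.6]
gripper_width: 0.006
gripper_force: 4.4
```

Request:
{"api": "apply_moves", "payload": {
  "moves": [
    [[0.0016,0.0004,0],-1],
    [[0.0016,0.0004,0],-1],
    [[0.0016,0.0004,0],-1],
    [[0.0016,0.0004,0],-1],
    [[0.0016,0.0004,0],-1]
  ]
}}

```text
time_s: 13.12
tcp_pos: [0.498, 0.0323, 0.0536]
ee_rot: [[0.44, -0.898, 0.003], [-0.898, -0.44, 0.003], [-0.001, -0.003, -1.0]]
wrist_force: [-0.5, 8.8, -1.0]
gripper_width: 0.002
gripper_force: 4.5
```

Request:
{"api": "apply_moves", "payload": {
  "moves": [
    [[0.0016,0.0004,0],-1],
    [[0.0016,0.0004,0],-1],
    [[0.0016,0.0004,0],-1],
    [[0.0016,0.0004,0],-1],
    [[0.0016,0.0004,0],-1]
  ]
}}

```text
time_s: 13.53
tcp_pos: [0.5002, 0.0245, 0.0536]
ee_rot: [[0.517, -0.856, 0.003], [-0.856, -0.517, 0.003], [-0.001, -0.004, -1.0]]
wrist_force: [-0.4, 9.0, -1.9]
gripper_width: 0.006
gripper_force: 4.6
```

Request:
{"api": "apply_moves", "payload": {
  "moves": [
    [[0.0016,0.0004,0],-1],
    [[0.0016,0.0004,0],-1],
    [[0.0016,0.0004,0],-1],
    [[0.0016,0.0004,0],-1],
    [[0.0016,0.0004,0],-1]
  ]
}}

```text
time_s: 13.95
tcp_pos: [0.5029, 0.0168, 0.0536]
ee_rot: [[0.589, -0.808, 0.003], [-0.808, -0.589, 0.003], [-0.001, -0.004, -1.0]]
wrist_force: [-0.5, 10.2, -2.6]
gripper_width: 0.006
gripper_force: 5.0
```

Request:
{"api": "apply_moves", "payload": {
  "moves": [
    [[0.0016,0.0001,0],-1],
    [[0.0016,0.0001,0],-1],
    [[0.0016,0.0002,0],-1],
    [[0.0016,0.0002,0],-1],
    [[0.0016,0.0003,0],-1]
  ]
}}

```text
time_s: 14.37
tcp_pos: [0.5063, 0.0097, 0.0535]
ee_rot: [[0.657, -0.754, 0.001], [-0.754, -0.657, 0.002], [-0.001, -0.002, -1.0]]
wrist_force: [-1.5, 9.0, -0.2]
gripper_width: 0.004
gripper_force: 4.9
```

Request:
{"api": "apply_moves", "payload": {
  "moves": [
    [[0.0016,0.0003,0],-1],
    [[0.0016,0.0003,0],-1],
    [[0.0016,0.0003,0],-1],
    [[0.0016,0.0003,0],-1],
    [[0.0016,0.0003,0],-1]
  ]
}}

```text
time_s: 14.78
tcp_pos: [0.5103, 0.0027, 0.0535]
ee_rot: [[0.72, -0.693, 0.0], [-0.693, -0.72, 0.002], [-0.001, -0.002, -1.0]]
wrist_force: [-2.9, 9.4, 1.3]
gripper_width: 0.004
gripper_force: 4.9
```

Request:
{"api": "apply_moves", "payload": {
  "moves": [
    [[0.0016,0.0002,0],-1],
    [[0.0016,0.0002,0],-1],
    [[0.0016,0.0003,0],-1],
    [[0.0016,0.0002,0],-1],
    [[0.0016,0.0003,0],-1]
  ]
}}

```text
time_s: 15.2
tcp_pos: [0.5148, -0.0038, 0.0535]
ee_rot: [[0.778, -0.628, -0.001], [-0.628, -0.778, 0.002], [-0.002, -0.001, -1.0]]
wrist_force: [-3.9, 8.9, 1.9]
gripper_width: 0.009
gripper_force: 4.9
```

Request:
{"api": "apply_moves", "payload": {
  "moves": [
    [[0.0016,0.0002,0],-1],
    [[0.0016,0.0002,0],-1],
    [[0.0016,0.0003,0],-1],
    [[0.0016,0.0002,0],-1],
    [[0.0016,0.0003,0],-1]
  ]
}}

```text
time_s: 15.62
tcp_pos: [0.5198, -0.0099, 0.0535]
ee_rot: [[0.83, -0.558, -0.003], [-0.558, -0.83, 0.001], [-0.003, 0.001, -1.0]]
wrist_force: [-4.0, 8.0, 2.9]
gripper_width: 0.006
gripper_force: 4.8
```

Request:
{"api": "apply_moves", "payload": {
  "moves": [
    [[0.0016,0.0002,0],-1],
    [[0.0016,0.0002,0],-1],
    [[0.0016,0.0002,0],-1],
    [[0.0016,0.0002,0],-1],
    [[0.0016,0.0002,0],-1]
  ]
}}

```text
time_s: 16.03
tcp_pos: [0.5251, -0.0154, 0.0534]
ee_rot: [[0.875, -0.484, -0.005], [-0.484, -0.875, 0.0], [-0.004, 0.002, -1.0]]
wrist_force: [-6.6, 6.9, 5.3]
gripper_width: 0.005
gripper_force: 4.7
```

Request:
{"api": "apply_moves", "payload": {
  "moves": [
    [[0.0016,0.0003,0],-1],
    [[0.0016,0.0003,0],-1],
    [[0.0016,0.0003,0],-1],
    [[0.0016,0.0003,0],-1],
    [[0.0016,0.0003,0],-1]
  ]
}}

```text
time_s: 16.45
tcp_pos: [0.5311, -0.0206, 0.0534]
ee_rot: [[0.914, -0.406, -0.006], [-0.406, -0.914, 0.0], [-0.005, 0.002, -1.0]]
wrist_force: [-7.6, 6.0, 6.5]
gripper_width: 0.003
gripper_force: 4.8
```

Request:
{"api": "apply_moves", "payload": {
  "moves": [
    [[0.0016,0.0003,-0.0002],-1],
    [[0.0016,0.0003,-0.0002],-1],
    [[0.0016,0.0003,-0.0002],-1],
    [[0.0016,0.0003,-0.0002],-1],
    [[0.0016,0.0003,-0.0002],-1]
  ]
}}

```text
time_s: 16.87
tcp_pos: [0.5368, -0.025, 0.0536]
ee_rot: [[0.946, -0.325, -0.008], [-0.325, -0.946, 0.0], [-0.008, 0.002, -1.0]]
wrist_force: [-7.7, 7.1, 3.3]
gripper_width: 0.008
gripper_force: 4.8
```

Request:
{"api": "apply_moves", "payload": {
  "moves": [
    [[0.0016,0.0003,-0.0002],-1],
    [[0.0016,0.0003,-0.0002],-1],
    [[0.0016,0.0003,-0.0002],-1],
    [[0.0016,0.0003,-0.0002],-1],
    [[0.0016,0.0003,-0.0002],-1]
  ]
}}

```text
time_s: 17.28
tcp_pos: [0.5428, -0.0289, 0.0537]
ee_rot: [[0.97, -0.242, -0.011], [-0.242, -0.97, -0.0], [-0.011, 0.003, -1.0]]
wrist_force: [-7.6, 5.5, 0.0]
gripper_width: 0.005
gripper_force: 4.9
```

Request:
{"api": "apply_moves", "payload": {
  "moves": [
    [[0.0016,0.0003,0],-0.8],
    [[0.0016,0.0003,0],-0.8],
    [[0.0016,0.0003,0],-0.8],
    [[0.0016,0.0003,0],-0.8],
    [[0.0016,0.0003,0],-0.8]
  ]
}}

```text
time_s: 17.7
tcp_pos: [0.5498, -0.0324, 0.0537]
ee_rot: [[0.985, -0.174, -0.012], [-0.174, -0.985, -0.0], [-0.012, 0.002, -1.0]]
wrist_force: [-6.9, 4.5, 1.1]
gripper_width: 0.004
gripper_force: 4.8
```

Request:
{"api": "apply_moves", "payload": {
  "moves": [
    [[0.0014,0.0002,0],-0.7],
    [[0.0014,0.0002,0],-0.7],
    [[0.0012,0.0002,0],-0.6],
    [[0.0012,0.0002,0],-0.6],
    [[0.001,0.0002,0],-0.5]
  ]
}}

```text
time_s: 18.12
tcp_pos: [0.5554, -0.0346, 0.0537]
ee_rot: [[0.993, -0.121, -0.013], [-0.121, -0.993, -0.001], [-0.013, 0.002, -1.0]]
wrist_force: [-8.7, 4.6, 2.4]
gripper_width: 0.004
gripper_force: 4.9
```

Request:
{"api": "apply_moves", "payload": {
  "moves": [
    [[0.001,0.0001,0],-0.6],
    [[0.001,0.0001,0],-0.6],
    [[0.0008,0.0001,0],-0.5],
    [[0.0008,0.0001,0],-0.5],
    [[0,0,0],0]
  ]
}}

```text
time_s: 18.53
tcp_pos: [0.5586, -0.0358, 0.0537]
ee_rot: [[0.996, -0.083, -0.014], [-0.083, -0.997, -0.001], [-0.014, 0.002, -1.0]]
wrist_force: [-9.3, 2.2, 1.8]
gripper_width: 0.008
gripper_force: 4.6
```

Request:
{"api": "apply_moves", "payload": {
  "moves": [
    [[0.0008,0.0001,0],-0.5],
    [[0.0008,0.0001,0],-0.5],
    [[0.0007,0.0001,0],-0.5],
    [[0,0,0],0]
  ]
}}

```text
time_s: 18.87
tcp_pos: [0.5607, -0.0365, 0.0536]
ee_rot: [[0.998, -0.057, -0.014], [-0.057, -0.998, -0.002], [-0.014, 0.002, -1.0]]
wrist_force: [-9.2, 1.7, 2.8]
gripper_width: 0.006
gripper_force: 4.6
```

Still moving at about 9 N, so it isn't at the stop yet.

Request:
{"api": "apply_moves", "payload": {
  "moves": [
    [[0.0007,0.0001,0],-0.4],
    [[0.0007,0.0001,0],-0.4],
    [[0.0006,0,0],-0.3],
    [[0,0,0],0]
  ]
}}

```text
time_s: 19.2
tcp_pos: [0.5624, -0.037, 0.0536]
ee_rot: [[0.999, -0.038, -0.015], [-0.038, -0.999, -0.002], [-0.015, 0.002, -1.0]]
wrist_force: [-9.7, 2.0, 2.8]
gripper_width: 0.01
gripper_force: 4.6
```

Request:
{"api": "apply_moves", "payload": {
  "moves": [
    [[0.0006,0,0],-0.2],
    [[0.0006,0,0],-0.2],
    [[0,0,0],0]
  ]
}}

```text
time_s: 19.45
tcp_pos: [0.5635, -0.0373, 0.0536]
ee_rot: [[0.999, -0.031, -0.015], [-0.031, -1.0, -0.002], [-0.015, 0.003, -1.0]]
wrist_force: [-9.1, 0.1, 3.1]
gripper_width: 0.01
gripper_force: 4.6
```

Request:
{"api": "apply_moves", "payload": {
  "moves": [
    [[0.0006,0,0],0],
    [[0.0006,0,0],0],
    [[0,0,0],0]
  ]
}}

```text
time_s: 19.7
tcp_pos: [0.5646, -0.0374, 0.0536]
ee_rot: [[0.999, -0.031, -0.016], [-0.031, -1.0, -0.002], [-0.016, 0.003, -1.0]]
wrist_force: [-10.6, -0.5, 3.0]
gripper_width: 0.006
gripper_force: 4.6
```

Request:
{"api": "apply_moves", "payload": {
  "moves": [
    [[0.0006,0,0],0],
    [[0.0006,0,0],0],
    [[0,0,0],0]
  ]
}}

```text
time_s: 19.95
tcp_pos: [0.5657, -0.0376, 0.0536]
ee_rot: [[0.999, -0.031, -0.016], [-0.031, -1.0, -0.002], [-0.016, 0.003, -1.0]]
wrist_force: [-10.0, -0.8, 3.5]
gripper_width: 0.005
gripper_force: 4.5
```

Request:
{"api": "apply_moves", "payload": {
  "moves": [
    [[0.0006,0,0],0],
    [[0.0006,0,0],0],
    [[0,0,0],0]
  ]
}}

```text
time_s: 20.2
tcp_pos: [0.5663, -0.0377, 0.0536]
ee_rot: [[0.999, -0.031, -0.017], [-0.031, -1.0, -0.003], [-0.017, 0.003, -1.0]]
wrist_force: [-11.4, -1.0, 4.2]
gripper_width: 0.007
gripper_force: 5.2
```

Moved only 0.6 of 1.2 mm with force rising, which looks like the stop. I'll confirm with a small push.

Request:
{"api": "apply_moves", "payload": {
  "moves": [
    [[0.0005,0,0],0],
    [[0.0003,0,0],0],
    [[0,0,0],0]
  ]
}}

```text
time_s: 20.45
tcp_pos: [0.5663, -0.0377, 0.0536]
ee_rot: [[0.999, -0.031, -0.019], [-0.031, -1.0, -0.003], [-0.019, 0.003, -1.0]]
wrist_force: [-12.6, 0.8, 6.1]
gripper_width: 0.008
gripper_force: 6.0
```

Request:
{"api": "apply_moves", "payload": {
  "moves": [
    [[0.0006,0,-0.0003],0],
    [[0.0005,0,-0.0003],0],
    [[0,0,0],0]
  ]
}}

```text
time_s: 20.7
tcp_pos: [0.5663, -0.0378, 0.0536]
ee_rot: [[0.999, -0.032, -0.021], [-0.032, -0.999, -0.003], [-0.021, 0.003, -1.0]]
wrist_force: [-12.9, 0.9, 4.5]
gripper_width: 0.008
gripper_force: 6.7
```

Request:
{"api": "apply_moves", "payload": {
  "moves": [
    [[0.0006,0,-0.0002],0],
    [[0.0004,0,-0.0002],0],
    [[0,0,0],0]
  ]
}}

```text
time_s: 20.95
tcp_pos: [0.5664, -0.0378, 0.0537]
ee_rot: [[0.999, -0.032, -0.023], [-0.032, -0.999, -0.003], [-0.023, 0.003, -1.0]]
wrist_force: [-16.5, 1.4, 5.5]
gripper_width: 0.006
gripper_force: 7.4
```

That is a firm stop: 16 N with no motion. I'll back off, lift and check.

Request:
{"api": "apply_moves", "payload": {
  "moves": [
    [[-0.002,0,0],0],
    [[-0.004,0,0],0],
    [[-0.01,0,0],0],
    [[-0.015,0,0],0],
    [[0,0,-0.03],0]
  ]
}}

```text
time_s: 21.37
tcp_pos: [0.5388, -0.0361, 0.0813]
ee_rot: [[0.999, -0.031, -0.015], [-0.031, -1.0, -0.002], [-0.015, 0.002, -1.0]]
wrist_force: [-0.8, 0.8, -0.7]
gripper_width: 0.007
gripper_force: 0.0
```

Request:
{"api": "apply_moves", "payload": {
  "moves": [
    [[-0.02,0,-0.03],0],
    [[0,0,-0.04],0],
    [[0,0,-0.03],0],
    [[0,0,0],0],
    [[0,0,0],0]
  ]
}}

```text
time_s: 21.78
tcp_pos: [0.5271, -0.0345, 0.1889]
ee_rot: [[1.0, -0.029, 0.006], [-0.029, -1.0, 0.001], [0.006, -0.001, -1.0]]
wrist_force: [-0.5, -0.2, -0.9]
gripper_width: 0.009
gripper_force: 0.0
```

```bash
python3 - <<'E'
from h import *
s=r.sense();print(s["tcp_pos"],s["wrist_force"])
o=np.array([.5879,.0539])
for c in ["wrist","side","scene"]:
    p=imaging.capture(c);cv2.imwrite(f"pics/{c}5.png",p["frame"])
    for n in ["grip","bar_front","end_stop"]:
        l=models.place_of(p,n)
        for q in l[:2]:
            uv=np.array(q["at"])*[640,480];X=atz(p,uv,.066 if n=="grip" else .0245 if n=="bar_front" else .012,c=="wrist");print(c,n,round(q["confidence"],2),uv.round(),X.round(4),np.degrees(np.arctan2(*(X[:2]-o)[::-1])).round(1))
E
```

```text
[ 0.5271099  -0.03448217  0.18893081] [-0.49033479 -0.20945526 -0.94942179]
wrist grip 0.88 [323. 153.] [ 0.5841 -0.0374  0.066 ] -92.4
wrist bar_front 0.81 [410. 144.] [ 0.5883 -0.115   0.0245] -89.8
wrist bar_front 0.68 [172. 110.] [0.6297 0.0987 0.0245] 47.0
wrist end_stop 0.61 [173. 112.] [0.6281 0.1026 0.012 ] 50.5
side grip 0.94 [339. 237.] [ 0.5834 -0.0333  0.066 ] -93.0
side bar_front 0.71 [259. 242.] [ 0.7897 -0.0108  0.0245] -17.8
side bar_front 0.68 [311. 286.] [0.6264 0.1021 0.0245] 51.4
side end_stop 0.69 [310. 288.] [0.6292 0.0993 0.012 ] 47.7
scene grip 0.73 [292. 232.] [ 0.5953 -0.0367  0.066 ] -85.3
scene bar_front 0.64 [358. 242.] [0.6159 0.1077 0.0245] 62.5
scene bar_front 0.58 [255. 258.] [ 0.6073 -0.1223  0.0245] -83.7
scene end_stop 0.5 [355. 250.] [0.6255 0.0975 0.012 ] 49.2
```

View pics/wrist5.png

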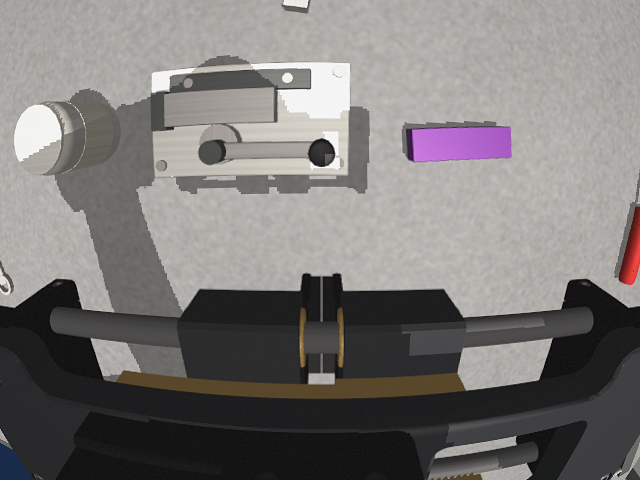

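The lever lies along the jig's -y, with the grip at (322,152) and about -92° in the world, which matches the jig's yaw. The bar sits against the end stop at (160,110) and the fence, and the robot is clear of everything.

```bash
python3 -c "
from station import r
print(r.finish_job())"
```

```text
the job is handed in; nothing more can be done
None
```

I handed the job in with the bar home against the end stop and the cam lever hard against its own stop, clamping the bar to the fence; wrist force readings peaked at about 9 N pushing the bar and 17 N on the lever, and the spanner, screwdriver and can were not touched (the hand-in returned no verdict).

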